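Meter one portion of shelf-runner balls from a gravity hopper

TASK

For the rolling archive shelf we need one portion of steel balls in the tray. At the hopper that has the tray under it, draw the bottom gate about halfway out by its upright handle, so that only the two balls of the rear compartment drop into the tray and the two in the front compartment (next to the handle) stay in; then push the gate fully shut again and let go. Leave the other hopper's gate alone.

Things in the scene. Friction and masses are not known exactly. Their poses are not given: they have to be found in the camera images.
- hopper: open-topped steel hopper on 4 legs, fixed, the one of two identical ones with the tray under it (left or right varies). Origin on the desk under its middle; x from handle side (front) to rear, y left, z up. Box x -52..52 mm, 64 wide, flaring to 100; frame 134 wide; top 180 high. A solid 24 mm divider parts two compartments 36 long, 56 wide: rear x 12..48, front x -48..-12
- gate_handle (a point): middle of the handle of this hopper's gate: a black upright tab, 14 mm along x, 30 mm along y, from 99 to 165 mm above the desk, free on all sides, 56 mm in front of the hopper's front wall when shut. The point is 145 mm above the desk and moves with the gate. Axes as the hopper's: pull the gate out along -x, level; push it shut along +x
- gate (a joint): gate opening, m: 0 shut (stop), 0.115 fully out; starts 0 to 0.008; about 1.5 N friction, stays put. A 4 mm plate, top 100 mm above the desk, floors both compartments; its rear edge is at hopper x = 60 mm minus this. Rear balls have fallen by 0.045, front balls start to fall at 0.080; halfway is 0.062 (edge under the divider), when a black line on the plate shows at the front wall
- tray: loose grey plastic tray, open on top, 170 x 84 x 45 mm, 3 mm walls, 0.2 to 0.4 kg, standing on the desk under the hopper between its legs, long side along the hopper's x, and sticking out behind it. Origin: centre of its underside; x along its length. It is already in the right place
- rear_ball1: polished steel ball, 24 mm diameter, 56 g; origin at its centre. At the start it lies in the rear compartment of the hopper that has the tray under it (the compartment away from the handle), resting on the gate
- rear_ball2: polished steel ball, 24 mm diameter, 56 g; origin at its centre. At the start it lies in the rear compartment of the hopper that has the tray under it (the compartment away from the handle), resting on the gate
- front_ball1: polished steel ball, 24 mm diameter, 56 g; origin at its centre. At the start it lies in the front compartment of the hopper that has the tray under it (the compartment next to the handle), resting on the gate
- front_ball2: polished steel ball, 24 mm diameter, 56 g; origin at its centre. At the start it lies in the front compartment of the hopper that has the tray under it (the compartment next to the handle), resting on the gate
- spare_gate (a joint): how far the gate of the other, spare hopper (identical, on the other side, nothing under it) is drawn out, in m, 0 shut; starts at 0 to 0.008; to be left alone

How it is judged:
By the outcome, as a careful person would: the job done as asked, in the order asked, and still so for the second after the job is handed in, with the robot touching nothing.
It also fails if it takes over 35 s, if anything falls off the work surface, if the arm or the gripper's body presses on something with over 40 N, if the wrist force passes 120 N, or if a joint passes its speed limit or range.

ROBOT

A 6-joint arm with a two-finger parallel gripper is mounted at the origin on the work surface. World frame = base frame: x ahead of the robot, y to its left, z up, the work surface at z = 0. Lengths are in m, angles in rad, forces in N, time in s.
With the tool pointing down it reaches from about 0.3 to 0.75 m from the base axis. Payload 8.5 kg.
Tool frame: the origin (TCP) lies at the very end of the fingers, on their centre line; the grasp point (between the pads) lies 19 mm behind it; z points along the fingers, y is the direction in which the jaws open and shut (so a half turn about z gives the same grasp; the last joint's range is limited). The gripper opens to 85 mm and grips with 20 to 120 N. Pads are 22 mm wide; open, the fingers measure 114 mm over their backs; the gripper's body (76 mm by 85 mm) begins 54 mm behind the grasp point. The pads swing forward as they close: fully open they stand 13 mm farther back than shut.
Start: joints at [0.901, 0.381, 1.297, -0, 1.464, -0.215], TCP at [0.242, 0.494, 0.231] pointing down, gripper open.
Joint ranges: [-3.11, 3.11], [-0.89, 2.33], [0.22, 2.48], [-1.42, 4.56], [0.17, 2.85], [-2.88, 2.88]. Speed limits (rad/s): [2.39, 2.39, 3.14, 3.14, 3.14, 3.14].

INTERFACE

Orientations are given as a rotation vector (axis times angle).
In Python, from station import robot, read_camera gives the robot as it stands. The module is installed in compiled form; this text tells all that it offers.
- The arm moves only by the tool apply_moves, never from a script. Its argument "steps" is a list that holds one entry, the list of rows, each a list of 7 numbers: the shift along the tool's x, y, z in cm, then the turn, a rotation vector about the tool's x, y, z in degrees, then the closure, from 0 (fully open) to 1 (shut). In form: [[[x, y, z, wx, wy, wz, fingers], ...]]. A call has 1 to 20 rows; each row shifts and turns the commanded pose from where the row before left it, along the tool's axes as they then stand; what a row does not reach is not made up. A row lasts 1/10 s, in which the tool goes at most 50 mm and 8.59 degrees, less where a joint would pass 70% of its speed; a pose out of reach is approached as far as the arm can. A call with a gripper value outside its range is refused whole. The fingers move at their own pace and stop on an object; "newtons" is the grip in N (left out, the last holds). Time passes only in rows, so rows that do not move let the fingers close. It gives the time, the measured TCP pose, the force and the opening at its end, in the units of the state.
- robot.read_state(): the state, without advancing time (a new reading comes with each control period).
- read_camera(name): name is "scene" or "top" or "wrist"; returns a dict with "color" (384x512x3 uint8, blue, green, red), "vertical_fov" (degrees; the focal length in pixels is half the picture's height over the tangent of half this angle, whatever the lens; pixels are square), "cx", "cy" (the principal point, pixels), "position" and "orientation" of the camera in the world. Camera axes: x right, y down, z forward; pixel columns grow to the right and rows downward; lengths in m; the calibration is good to about 2 mm. The wrist camera is an equidistant fisheye: a pixel r from the principal point sees the ray r / f radians off the axis. A picture is of the moment at which its call begins. There is no depth.
- robot.finish_job(): hands the job in, once; it reports no verdict.
The state is a dict: "t": time; "joint_pos": joint angles; "qd": joint speeds; "tau": joint torques, N m; "tcp_pos": TCP position; "tcp_rot": TCP orientation; "wrist_force": force on the tool from outside, world axes, zero at the start; "wrist_torque": the same for the moment, N m; "finger_gap": finger opening in m.
Only numpy, scipy, OpenCV 4.12 (cv2) and the standard library are available. Lean on these libraries where they do the work, as an engineer would, in place of code of your own. Each camera call takes 0.05 s, during which the arm holds its last target.

## Working session

There is one attempt and no reset: what is moved stays moved. The work goes in short steps, Python scripts to look and compute and a tool call to move; the robot and the scene stay as the last step left them, time stands still between calls to the robot, and variables do not carry over. Pictures are saved under pics/ and viewed, and the job is handed in when it is done.

Besides the shell and the picture viewer there is one more tool, called after ">>>" as name([rows], argument=value, ...), one row to a line, values as JSON. apply_moves: Moves the arm, as the interface text tells. Its arguments: {"type":"object","properties":{"steps":{"type":"array"},"newtons":{"type":"number"}},"required":["steps"]}

```bash
mkdir -p pics; python3 - <<'E'
from station import robot, read_camera
import cv2
s=robot.read_state(); print(s)
for n in ("scene","top","wrist"):
    c=read_camera(n); cv2.imwrite(f"pics/{n}0.png",c["color"]); print(n,c["vertical_fov"],c["cx"],c["cy"],c["position"],c["orientation"])
E
```

```text
{'t': 0.0, 'joint_pos': array([ 9.00702097e-01,  3.81193320e-01,  1.29829977e+00, -1.29435691e-05,
        1.46363984e+00, -2.15281650e-01]), 'qd': array([ 0.00130349,  0.00094667,  0.00020595, -0.00024926,  0.0009028 ,
        0.00047775]), 'tau': array([ 2.43464820e-03, -4.48443711e+01, -2.31288511e+01, -6.74535201e-06,
        4.62158539e-03,  3.23556162e-05]), 'tcp_pos': array([0.24140453, 0.49383431, 0.23070008]), 'tcp_rot': array([-7.08127868e-01, -3.06007880e+00,  2.19444588e-03]), 'wrist_force': array([-0.05747674, -0.03512863, -0.11551058]), 'wrist_torque': array([ 0.06727623, -0.05303005,  0.00567828]), 'finger_gap': 0.08507266980404944}
scene 52.57546814582552 248.28391273703062 189.71110485279033 [0.79875254 0.26324361 0.73664852] [-0.9446326  -2.74233633  0.69773036]
top 55.227294881889904 260.3862664178174 193.5118016300351 [ 0.48186113 -0.01302003  0.91820449] [-2.16441682  2.13742855 -0.14245362]
wrist 65.70646984690485 259.41715614504875 192.8817491269361 [0.18075636 0.52379392 0.37321339] [2.46045169 1.5368641  0.20880093]
```

View pics/scene0.png

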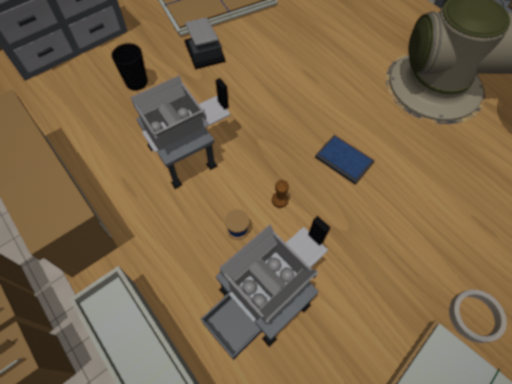

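View pics/top0.png

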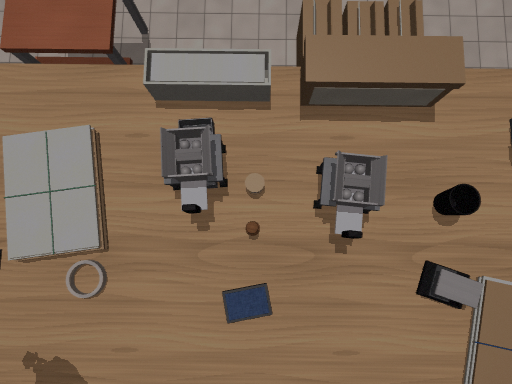

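View pics/wrist0.png

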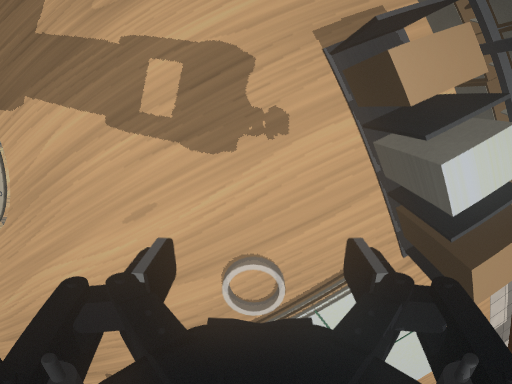

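```bash
python3 - <<'E'
import cv2
a=cv2.imread("pics/top0.png")[105:225,140:250]
cv2.imwrite("pics/topc.png",cv2.resize(a,None,fx=5,fy=5,interpolation=cv2.INTER_CUBIC))
a=cv2.imread("pics/scene0.png")[205:365,195:345]
cv2.imwrite("pics/scenec.png",cv2.resize(a,None,fx=3.7,fy=3.7,interpolation=cv2.INTER_CUBIC))
E
```

```text
(no output)
```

View pics/topc.png

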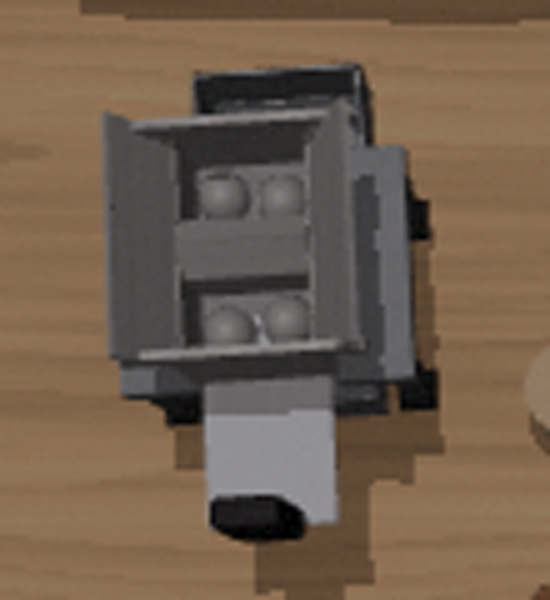

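View pics/scenec.png

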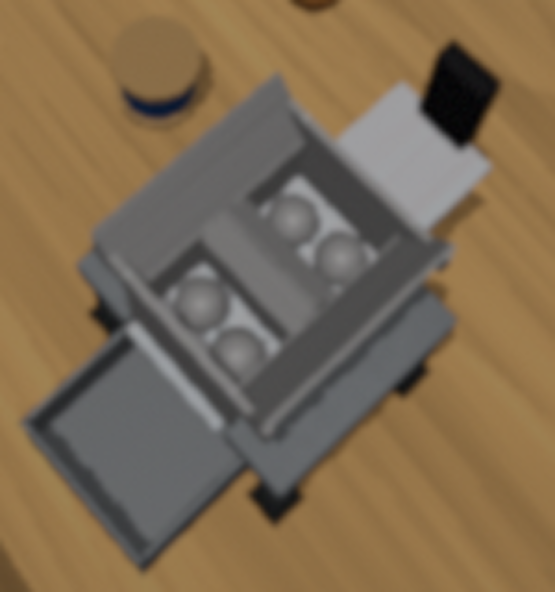

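```bash
cat > h.py <<'E'
import numpy as np, cv2
from scipy.spatial.transform import Rotation as R
from scipy.optimize import least_squares
CAM={"scene":(52.57546814582552,248.2839,189.7111,[0.79875254,0.26324361,0.73664852],[-0.9446326,-2.74233633,0.69773036]),
"top":(55.227294881889904,260.38627,193.5118,[0.48186113,-0.01302003,0.91820449],[-2.16441682,2.13742855,-0.14245362])}
def proj(n,P):
    f,cx,cy,p,o=CAM[n]; f=192/np.tan(np.radians(f/2))
    c=R.from_rotvec(o).inv().apply(np.atleast_2d(P)-np.array(p))
    return np.c_[cx+f*c[:,0]/c[:,2],cy+f*c[:,1]/c[:,2]]
def w(q,P):
    P=np.atleast_2d(P).astype(float)
    return R.from_euler('z',q[2]).apply(P/1000)+np.array([q[0],q[1],0])
E
cat > fit.py <<'E'
from h import *
top=np.array([[-52,50,180],[-52,-50,180],[52,-50,180],[52,50,180]])
T=lambda u,v:(140+u/5-.4,105+v/5-.4)
S=lambda u,v:(195+u/3.7-.36,205+v/3.7-.36)
obs={"top":[T(112,357),T(362,348),T(345,100),T(105,115)],"scene":[S(450,250),S(278,78),S(95,245),S(265,430)]}
def res(q):
    return np.concatenate([(proj(n,w(q,top))-np.array(obs[n])).ravel() for n in obs])
r=least_squares(res,[0.55,0.15,0],loss='soft_l1'); q=r.x; print(q,res(q).round(1).reshape(-1,2))
for n in ("top","scene"):
    img=cv2.imread(f"pics/{n}0.png"); k=5
    img=cv2.resize(img,None,fx=k,fy=k,interpolation=cv2.INTER_CUBIC)
    def line(P,col):
        p=((proj(n,w(q,P))+.5)*k*16).astype(int)
        cv2.polylines(img,[p.reshape(-1,1,2)],True,col,1,cv2.LINE_AA,4)
    line(top,(0,0,255))
    for x,y0,y1 in((12,-28,28),(48,-28,28),(-48,-28,28),(-12,-28,28)): line([[x,y0,100],[x,y1,100]],(0,255,255))
    for o,c in((0,(0,255,0)),(8,(255,0,0))):
      for z in(100,165):
        line([[-108-o+a*7,b*15,z] for a,b in((1,1),(1,-1),(-1,-1),(-1,1))],c)
    a=proj(n,w(q,[[-20,0,100]]))[0]*k
    x,y=a.astype(int); x0=max(0,x-330);y0=max(0,y-290)
    cv2.imwrite(f"pics/fit_{n}.png",img[y0:y0+580,x0:x0+660])
E
python3 fit.py
```

```text
[0.67231487 0.146869   0.08068625] [[-0.9 -0.6]
 [-2.  -2.1]
 [-1.1 -1.5]
 [-1.1 -1.3]
 [ 1.3 -1.9]
 [ 0.2 -1.7]
 [-1.2 -2.6]
 [ 0.  -0.6]]
```

View pics/fit_top.png

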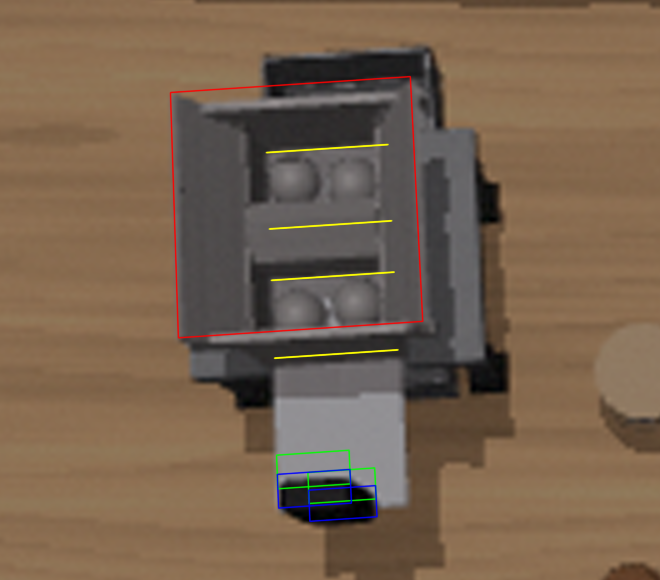

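View pics/fit_scene.png

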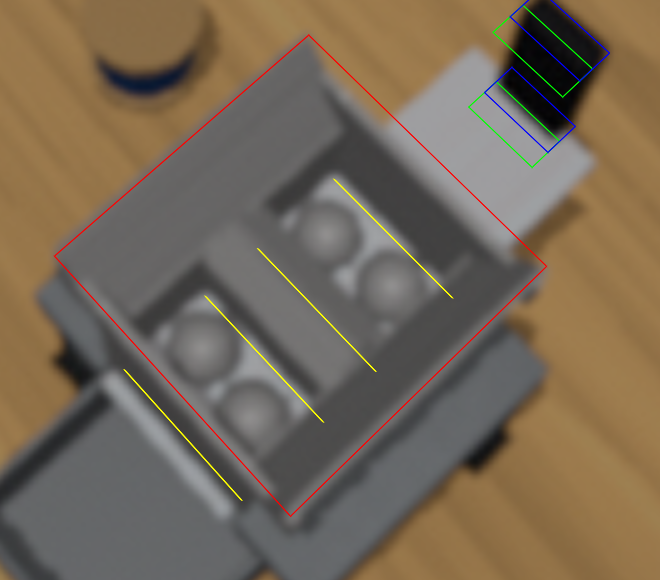

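```bash
python3 - <<'E'
import cv2,numpy as np
for n,(x,y) in {"top":(175,180),"scene":(300,205)}.items():
    a=cv2.imread(f"pics/{n}0.png")[y:y+40,x:x+40]
    a=np.clip(a.astype(float)*(2.0 if 1 else 1),0,255).astype(np.uint8)
    b=cv2.resize(a,(400,400),interpolation=cv2.INTER_NEAREST)
    b=(255*(b/255.)**0.6).astype(np.uint8)
    cv2.imwrite(f"pics/hd_{n}.png",b)
a=np.hstack([cv2.imread("pics/hd_top.png"),cv2.imread("pics/hd_scene.png")]); cv2.imwrite("pics/hd.png",a)
E
```

```text
(no output)
```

View pics/hd.png

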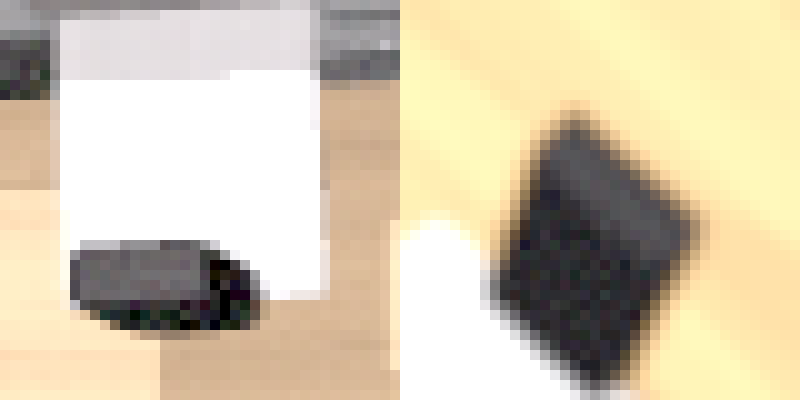

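```bash
cat > fit2.py <<'E'
from h import *
from fit import obs,top
hc={"top":[[75,248],[210,240],[75,305],[212,297]],"scene":[[140,170],[255,262],[172,115],[297,222]]}
off={"top":(175,180),"scene":(300,205)}
O={n:np.array(hc[n])/10-.5+off[n] for n in hc}
# order top: rear-left(y+), rear-right, front-left, front-right ; scene: rear y-, rear y+, front y-, front y+
sgn={"top":[(7,15),(7,-15),(-7,15),(-7,-15)],"scene":[(7,-15),(7,15),(-7,-15),(-7,15)]}
# triangulate handle centre+yaw, z free / fixed
for zf in(None,165):
    def res(q):
        z=1000*q[3] if zf is None else zf
        return np.concatenate([(proj(n,w(q,[[a,b,z] for a,b in sgn[n]]))-O[n]).ravel() for n in O])
    r=least_squares(res,[.55,.15,0,.165]); print(r.x,res(r.x).round(1).reshape(-1,2).tolist())
def res(q):
    t=top.copy(); t=t.astype(float); t[:,2]=1000*q[3]
    return np.concatenate([(proj(n,w(q,t))-np.array(obs[n])).ravel() for n in obs])
r=least_squares(res,[.67,.15,0,.18]); print(r.x,res(r.x).round(1).reshape(-1,2).tolist())
E
python3 fit2.py
```

```text
[0.67231487 0.146869   0.08068625] [[-0.9 -0.6]
 [-2.  -2.1]
 [-1.1 -1.5]
 [-1.1 -1.3]
 [ 1.3 -1.9]
 [ 0.2 -1.7]
 [-1.2 -2.6]
 [ 0.  -0.6]]
[0.55405932 0.13716982 0.10888971 0.16174798] [[-0.8, 0.0], [0.2, -0.6], [-0.3, 1.0], [0.5, 0.4], [-2.6, -1.1], [0.2, 2.1], [-0.1, -1.1], [1.7, 0.4]]
[0.55472304 0.13733824 0.10814537 0.165     ] [[-1.2, -0.5], [-0.2, -1.0], [-0.7, 0.6], [0.1, -0.0], [-2.5, -1.7], [0.3, 1.6], [0.0, -1.7], [1.8, -0.1]]
[0.67184201 0.14655404 0.08168666 0.1697419 ] [[0.6, 0.5], [-1.2, -1.0], [-0.3, 0.3], [0.3, 0.5], [0.3, -0.3], [-0.1, 0.6], [-0.6, -0.9], [-0.1, 0.3]]
```

>>> apply_moves([
  [[-3.65, -1.53, -0.25, 0, 0, 0, 0.3], [-3.65, -1.53, -0.25, 0, 0, 0, 0.3], [-3.65, -1.53, -0.25, 0, 0, 0, 0.3], [-3.65, -1.53, -0.25, 0, 0, 0, 0.3], [-3.65, -1.53, -0.25, 0, 0, 0, 0.3], [-3.65, -1.53, -0.25, 0, 0, 0, 0.3], [-3.65, -1.53, -0.25, 0, 0, 0, 0.3], [-3.65, -1.53, -0.25, 0, 0, 0, 0.3], [-3.65, -1.53, -0.25, 0, 0, 0, 0.3], [-3.65, -1.53, -0.25, 0, 0, 0, 0.3], [-3.65, -1.53, -0.25, 0, 0, 0, 0.3], [-3.65, -1.53, -0.25, 0, 0, 0, 0.3], [0, 0, 0, 0, 0, 7.4, 0.3], [0, 0, 0, 0, 0, 7.4, 0.3], [0, 0, 0, 0, 0, 7.4, 0.3], [0, 0, 0, 0, 0, 7.4, 0.3], [0, 0, 0, 0, 0, 7.4, 0.3], [0, 0, 0, 0, 0, 7.4, 0.3], [0, 0, 0, 0, 0, 7.4, 0.3], [0, 0, 0, 0, 0, 7.4, 0.3]],
], newtons=30)

```text
t: 2.15
tcp_pos: [0.5543, 0.1367, 0.261]
tcp_rot: [-2.133, -2.305, 0.001]
wrist_force: [-0.5, -0.3, -0.4]
finger_gap: 0.0596
```

```bash
cat > st.py <<'E'
from h import *
from station import robot, read_camera
import sys
s=robot.read_state(); Rm=R.from_rotvec(s["tcp_rot"]).as_matrix()
print(s["t"],s["tcp_pos"].round(4),"gap",s["finger_gap"],"F",s["wrist_force"].round(1)); print(Rm.round(3))
if len(sys.argv)>2:
    for n in sys.argv[2:]:
        c=read_camera(n); cv2.imwrite(f"pics/{n}{sys.argv[1]}.png",c["color"])
        if n=="wrist": print(c["position"],c["orientation"])
E
python3 st.py 1 wrist scene
```

```text
2.15 [0.5543 0.1367 0.261 ] gap 0.059564487869304676 F [-0.5 -0.3 -0.4]
[[-0.077  0.997 -0.001]
 [ 0.997  0.077 -0.   ]
 [ 0.    -0.001 -1.   ]]
[0.54975918 0.20464525 0.4034278 ] [2.86508498 0.11164696 0.01430436]
```

View pics/wrist1.png

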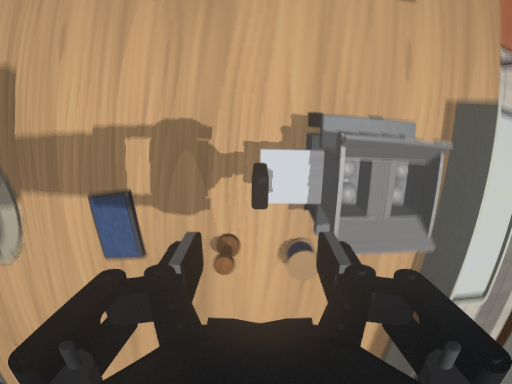

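View pics/scene1.png

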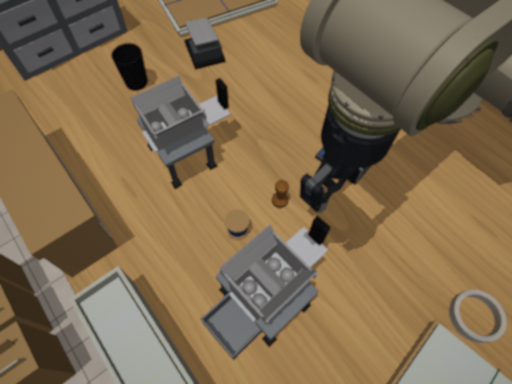

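```bash
python3 - <<'E'
from h import *
f=192/np.radians(65.70646984690485/2)
p=np.array([0.54975918,0.20464525,0.4034278]);o=[2.86508498,0.11164696,0.01430436]
def pw(P):
    c=R.from_rotvec(o).inv().apply(np.atleast_2d(P)-p); th=np.arctan2(np.hypot(c[:,0],c[:,1]),c[:,2]); ph=np.arctan2(c[:,1],c[:,0])
    # equidistant f: half-height -> tan formula given for focal length
    f=192/np.tan(np.radians(65.70646984690485/2))
    return np.c_[259.417+f*th*np.cos(ph),192.882+f*th*np.sin(ph)]
img=cv2.imread("pics/wrist1.png");k=4;img=cv2.resize(img,None,fx=k,fy=k,interpolation=cv2.INTER_CUBIC)
def line(P,col):
    q=((pw(P)+.5)*k*16).astype(int); cv2.polylines(img,[q.reshape(-1,1,2)],True,col,1,cv2.LINE_AA,4)
q=[.5544,.1372,.08]
for z,c in((165,(0,255,0)),(100,(255,0,0))): line(w(q,[[a*7,b*15,z] for a,b in((1,1),(1,-1),(-1,-1),(-1,1))]),c)
q=[.672,.1466,.08]
line(w(q,[[-52,50,180],[-52,-50,180],[52,-50,180],[52,50,180]]),(0,0,255))
line(w(q,[[-52,28,180],[-52,-28,180],[-52,-28,100],[-52,28,100]]),(0,255,255))
line(w(q,[[-12,28,180],[-12,-28,180]]),(0,255,255))
cv2.imwrite("pics/w1.png",img[440:1040,960:1760])
E
```

```text
(no output)
```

View pics/w1.png

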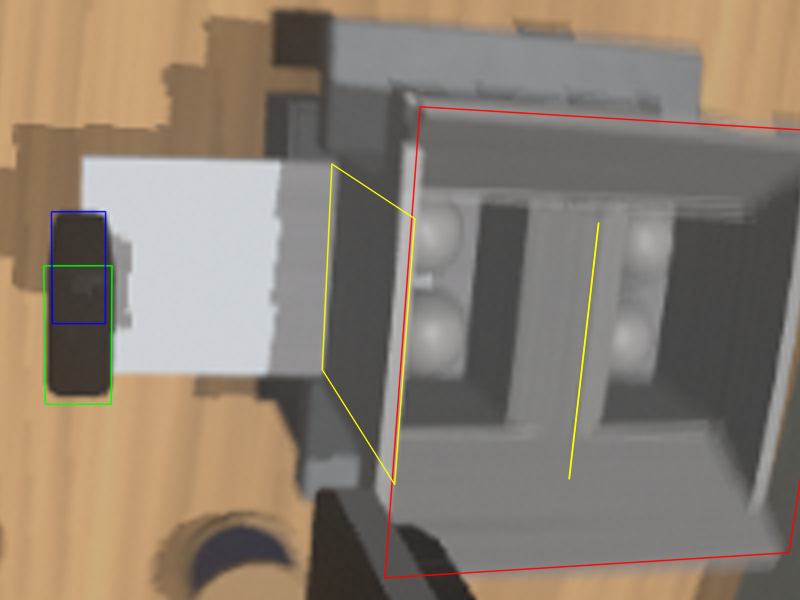

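>>> apply_moves([
  [[0, 0, 2, 0, 0, -0.8, 0.3], [0, 0, 3, 0, 0, 0, 0.3], [0, 0, 3, 0, 0, 0, 0.3], [0, 0, 3, 0, 0, 0, 0.3], [0, 0, 2.2, 0, 0, 0, 0.3], [0, 0, 0, 0, 0, 0, 0.3], [0, 0, 0, 0, 0, 0, 0.3]],
], newtons=30)

```text
t: 2.95
tcp_pos: [0.5547, 0.1367, 0.1299]
tcp_rot: [2.109, 2.328, 0.0]
wrist_force: [-0.5, -0.3, 0.0]
finger_gap: 0.0597
```

```bash
python3 st.py 2 wrist scene; python3 -c "
import cv2
a=cv2.imread('pics/wrist2.png')[60:300,180:480];cv2.imwrite('pics/w2.png',cv2.resize(a,None,fx=2.5,fy=2.5))"
```

```text
2.95 [0.5547 0.1367 0.1299] gap 0.0596917612783546 F [-0.5 -0.3  0. ]
[[-0.099  0.995  0.   ]
 [ 0.995  0.099 -0.   ]
 [-0.     0.    -1.   ]]
[0.54858668 0.20453047 0.27232198] [2.86383648 0.141883   0.01993772]
```

View pics/wrist2.png

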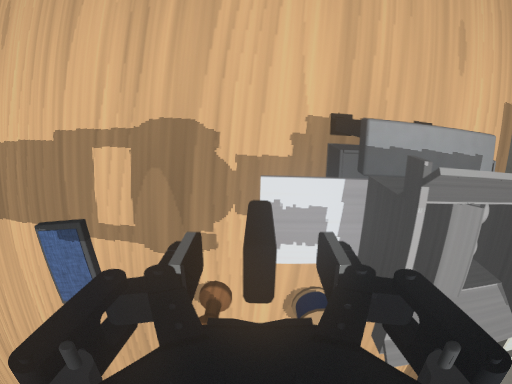

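View pics/scene2.png

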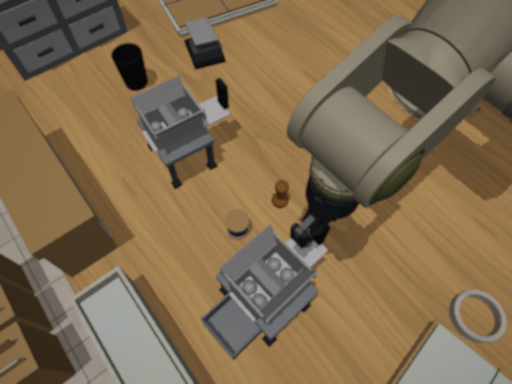

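>>> apply_moves([
  [[0, 0, 0, 0, 0, 0, 1], [0, 0, 0, 0, 0, 0, 1], [0, 0, 0, 0, 0, 0, 1], [0, 0, 0, 0, 0, 0, 1], [0, 0, 0, 0, 0, 0, 1], [0, 0, 0, 0, 0, 0, 1], [0, 0, 0, 0, 0, 0, 1]],
], newtons=30)

```text
t: 3.75
tcp_pos: [0.5546, 0.1367, 0.1298]
tcp_rot: [2.112, 2.326, 0.001]
wrist_force: [-2.0, -0.5, 5.9]
finger_gap: 0.0135
```

>>> apply_moves([
  [[0, -0.4, 0, 0, 0, 0, 1], [0, -0.7, 0, 0, 0, 0, 1], [0, -0.7, 0, 0, 0, 0, 1], [0, -0.7, 0, 0, 0, 0, 1], [0, -0.7, 0, 0, 0, 0, 1], [0, -0.7, 0, 0, 0, 0, 1], [0, -0.7, 0, 0, 0, 0, 1], [0, -0.4, 0, 0, 0, 0, 1], [0, 0, 0, 0, 0, 0, 1], [0, 0, 0, 0, 0, 0, 1], [0, 0, 0, 0, 0, 0, 1]],
])

```text
t: 4.85
tcp_pos: [0.5041, 0.1328, 0.1298]
tcp_rot: [-2.111, -2.325, -0.002]
wrist_force: [-1.5, 6.3, 8.6]
finger_gap: 0.0136
```

```bash
python3 st.py 3 wrist scene top; python3 -c "
import cv2
a=cv2.imread('pics/wrist3.png')
b=cv2.imread('pics/scene3.png')[205:365,195:345];cv2.imwrite('pics/s3.png',cv2.resize(b,None,fx=3.7,fy=3.7,interpolation=2))
b=cv2.imread('pics/top3.png')[105:225,140:250];cv2.imwrite('pics/t3.png',cv2.resize(b,None,fx=5,fy=5,interpolation=2))"
```

```text
4.85 [0.5041 0.1328 0.1298] gap 0.013646818078561348 F [-1.5  6.3  8.6]
[[-0.097  0.995  0.   ]
 [ 0.995  0.097  0.002]
 [ 0.002  0.    -1.   ]]
[0.49807973 0.20037813 0.27230854] [2.865768   0.13926946 0.01930505]
```

View pics/wrist3.png

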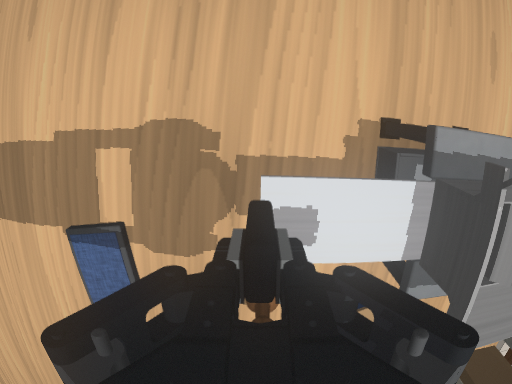

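View pics/s3.png

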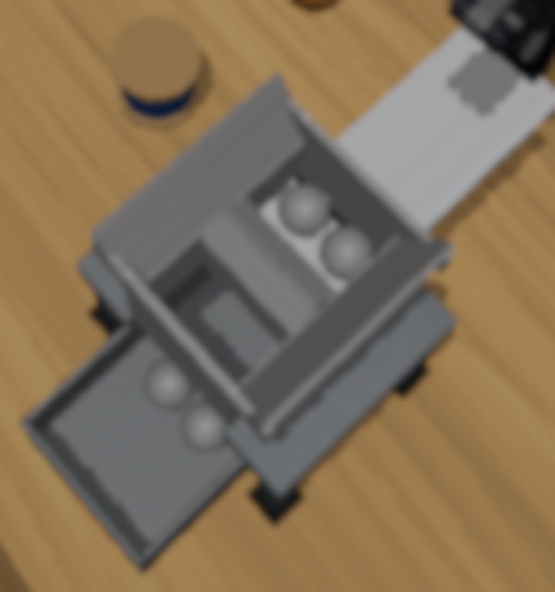

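View pics/t3.png

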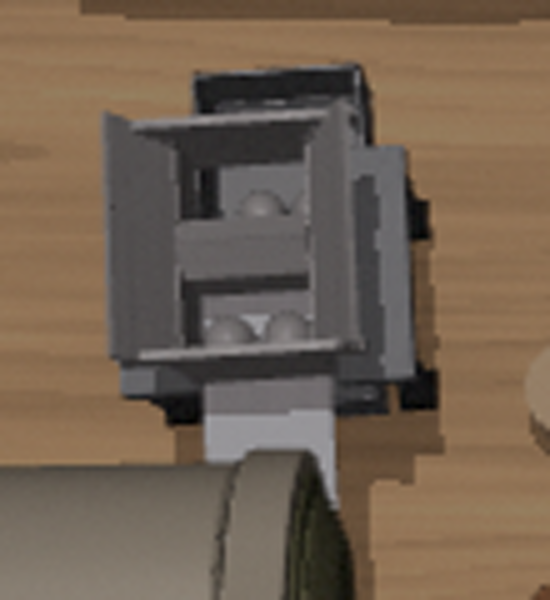

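>>> apply_moves([
  [[0.05, -0.25, 0, 0, 0, 0, 1], [0, -0.25, 0, 0, 0, 0, 1], [0, 0, 0, 0, 0, 0, 1], [0, 0, 0, 0, 0, 0, 1]],
])

```text
t: 5.4
tcp_pos: [0.4993, 0.1325, 0.1298]
tcp_rot: [-2.111, -2.326, -0.002]
wrist_force: [-1.0, 4.7, 7.3]
finger_gap: 0.0135
```

```bash
python3 st.py 4 wrist scene; python3 -c "
import cv2
a=cv2.imread('pics/wrist4.png')[150:300,340:512]
a=cv2.resize(a,(516,450),interpolation=2);cv2.imwrite('pics/w4.png',a)
b=cv2.imread('pics/scene4.png')[205:365,195:345];cv2.imwrite('pics/s4.png',cv2.resize(b,None,fx=3.7,fy=3.7,interpolation=2))"
```

```text
5.4 [0.4993 0.1325 0.1298] gap 0.013476890244807117 F [-1.   4.7  7.3]
[[-0.096  0.995  0.001]
 [ 0.995  0.096  0.001]
 [ 0.001  0.001 -1.   ]]
[0.49325567 0.20013119 0.27226376] [2.86512527 0.13899442 0.01999517]
```

View pics/w4.png

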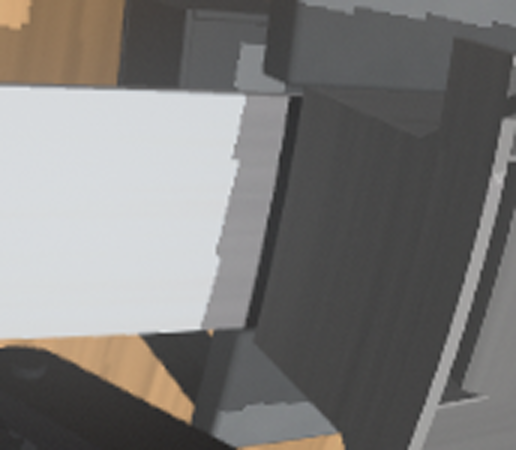

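View pics/s4.png

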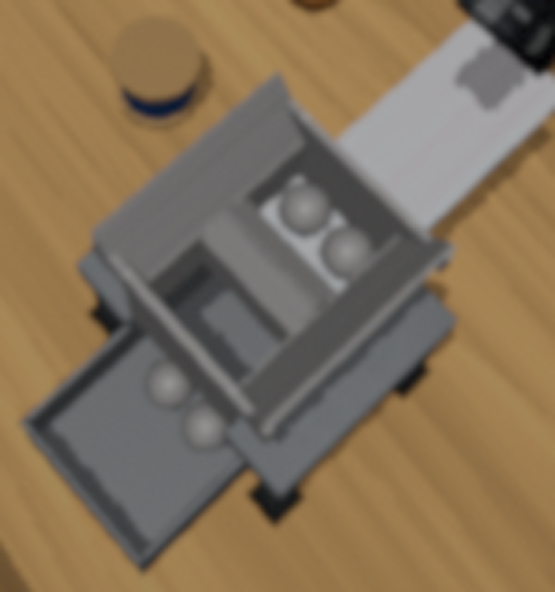

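>>> apply_moves([
  [[0, 0.4, 0, 0, 0, 0, 1], [0, 0.7, 0, 0, 0, 0, 1], [0, 0.7, 0, 0, 0, 0, 1], [0, 0.7, 0, 0, 0, 0, 1], [0, 0.7, 0, 0, 0, 0, 1], [0, 0.7, 0, 0, 0, 0, 1], [0, 0.7, 0, 0, 0, 0, 1], [0, 0.7, 0, 0, 0, 0, 1], [0, 0.3, 0, 0, 0, 0, 1], [0, 0.2, 0, 0, 0, 0, 1], [0, 0.0, 0, 0, 0, 0, 1], [0, 0.0, 0, 0, 0, 0, 1]],
])

```text
t: 6.7
tcp_pos: [0.5575, 0.137, 0.1298]
tcp_rot: [2.111, 2.325, 0.0]
wrist_force: [0.9, -1.6, 7.0]
finger_gap: 0.0136
```

>>> apply_moves([
  [[0, 0.2, 0, 0, 0, 0, 1], [0, 0.1, 0, 0, 0, 0, 1], [0, 0, 0, 0, 0, 0, 1], [0, 0, 0, 0, 0, 0, 1]],
])

```text
t: 7.1
tcp_pos: [0.5575, 0.137, 0.1298]
tcp_rot: [-2.11, -2.324, 0.008]
wrist_force: [-14.6, -6.0, 14.6]
finger_gap: 0.0138
```

```bash
python3 st.py 5 wrist scene; python3 -c "
import cv2
b=cv2.imread('pics/scene5.png')[205:365,195:345];cv2.imwrite('pics/s5.png',cv2.resize(b,None,fx=3.7,fy=3.7,interpolation=2))"
```

```text
7.1 [0.5575 0.137  0.1298] gap 0.013839366606713529 F [-14.6  -6.   14.6]
[[-0.097  0.995 -0.006]
 [ 0.995  0.096 -0.002]
 [-0.001 -0.006 -1.   ]]
[0.55239248 0.20507612 0.27210279] [2.86235017 0.14017834 0.01085043]
```

View pics/s5.png

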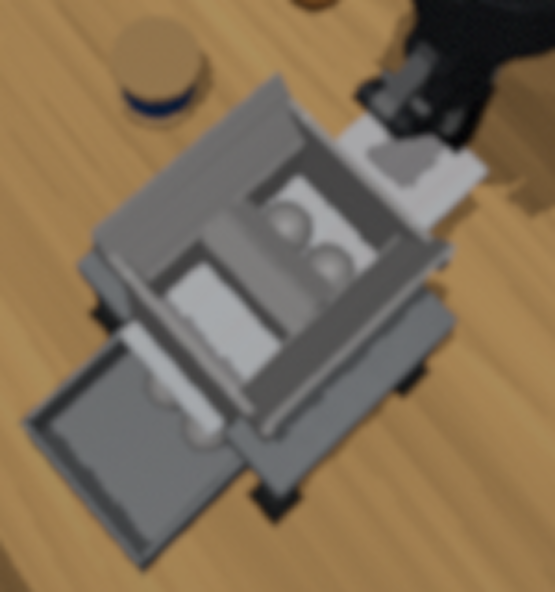

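View pics/wrist5.png

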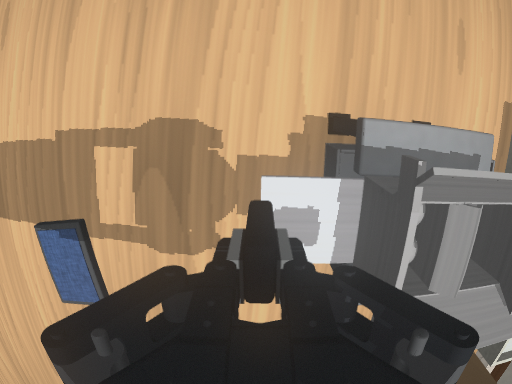

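>>> apply_moves([
  [[-0.05, 0.15, 0, 0, 0, 0, 1], [0, 0.1, 0, 0, 0, 0, 1], [0, 0, 0, 0, 0, 0, 1], [0, 0, 0, 0, 0, 0, 1]],
])

```text
t: 7.6
tcp_pos: [0.5576, 0.137, 0.1298]
tcp_rot: [-2.106, -2.321, 0.014]
wrist_force: [-26.6, -6.6, 20.2]
finger_gap: 0.0138
```

>>> apply_moves([
  [[0, -0.25, 0, 0, 0, 0, 1], [0, -0.2, 0, 0, 0, 0, 1], [0, 0, 0, 0, 0, 0, 1], [0, 0, 0, 0, 0, 0, 0.3], [0, 0, 0, 0, 0, 0, 0.3], [0, 0, 0, 0, 0, 0, 0.3], [0, 0, 0, 0, 0, 0, 0.3], [0, 0, 0, 0, 0, 0, 0.3], [0, 0, 0, 0, 0, 0, 0.3]],
])

```text
t: 8.5
tcp_pos: [0.5584, 0.1371, 0.1292]
tcp_rot: [-2.111, -2.326, 0.0]
wrist_force: [0.5, 0.1, 0.1]
finger_gap: 0.0598
```

```bash
python3 st.py 6 wrist
```

```text
8.5 [0.5584 0.1371 0.1292] gap 0.059772842431943266 F [0.5 0.1 0.1]
[[-0.097  0.995 -0.   ]
 [ 0.995  0.097 -0.   ]
 [-0.    -0.    -1.   ]]
[0.55243809 0.20492024 0.27164201] [2.86393373 0.1392821  0.01890163]
```

View pics/wrist6.png

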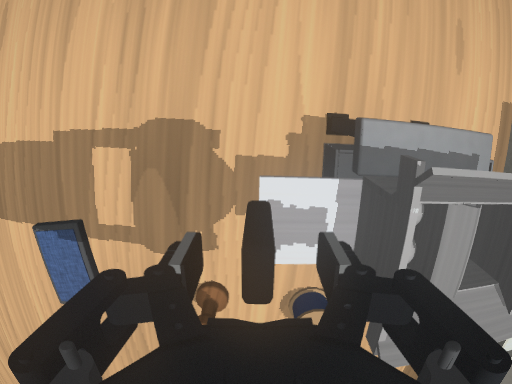

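Released, with the handle free and centred between the open fingers. I'll lift straight up and then move clear.

>>> apply_moves([
  [[0, 0, -1.5, 0, 0, 0, 0.3], [0, 0, -3, 0, 0, 0, 0.3], [0, 0, -3, 0, 0, 0, 0.3], [0, 0, -3, 0, 0, 0, 0.3], [0, 0, -3, 0, 0, 0, 0.3], [0, -3, 0, 0, 0, 0, 0.3], [0, -4, 0, 0, 0, 0, 0.3], [0, -4, 0, 0, 0, 0, 0.3], [0, -4, 0, 0, 0, 0, 0.3], [0, -3, 0, 0, 0, 0, 0.3], [0, 0, 0, 0, 0, 0, 0.3], [0, 0, 0, 0, 0, 0, 0.3]],
])

```text
t: 9.75
tcp_pos: [0.3794, 0.1197, 0.2648]
tcp_rot: [2.111, 2.325, 0.002]
wrist_force: [0.2, -0.3, 0.1]
finger_gap: 0.0598
```

```bash
python3 st.py 7 wrist scene top; python3 -c "
import cv2,numpy as np
f=lambda n:cv2.resize(cv2.imread(n)[205:365,195:345],(400,427),interpolation=2)
cv2.imwrite('pics/s7.png',np.hstack([f('pics/scene0.png'),f('pics/scene7.png')]))
f=lambda n,x:cv2.resize(cv2.imread(n)[110:250,x:x+100],(200,280),interpolation=2)
cv2.imwrite('pics/t7.png',np.hstack([f('pics/top0.png',140),f('pics/top7.png',140),f('pics/top0.png',305),f('pics/top7.png',305)]))"
```

```text
9.75 [0.3794 0.1197 0.2648] gap 0.05975838403548844 F [ 0.2 -0.3  0.1]
[[-0.097  0.995  0.001]
 [ 0.995  0.097  0.   ]
 [-0.     0.001 -1.   ]]
[0.37321258 0.18752875 0.40719   ] [2.86390434 0.1387568  0.02124964]
```

View pics/s7.png

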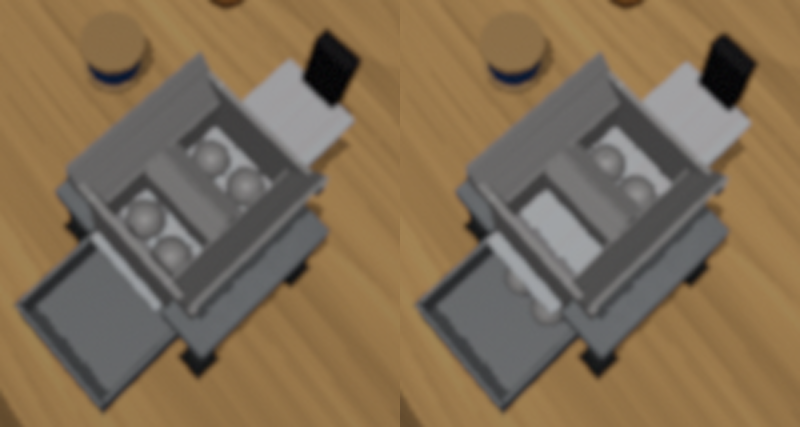

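View pics/t7.png

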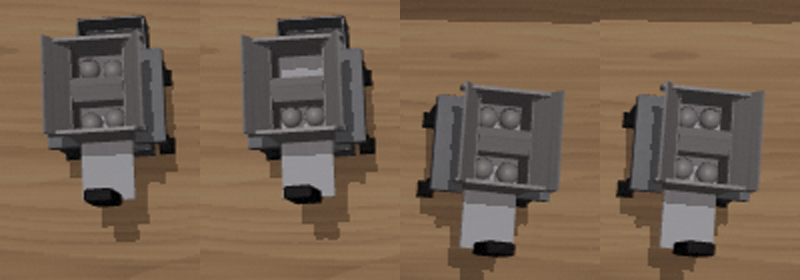

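```bash
python3 -c "
from station import robot
print(robot.finish_job())"
```

```text
the job is handed in; nothing more can be done
None
```

The job is done and handed in at about 10 s. I gripped the handle of the left hopper's gate (the one with the tray under it) and drew it out until the black line showed at the front wall. I then pushed the gate shut against its stop, let go and moved the arm clear.

- **Balls:** the last pictures show both rear balls in the tray, with the rear compartment empty. Both front balls are still in the front compartment.
- **Gate shut:** on the closing push the handle stopped moving while the wrist force rose to about 27 N, which I took as the end stop. The gate ended about 3 mm further in than it started.
- **Other hopper:** it looks unchanged in the top view.
- **One mismatch:** my first camera estimate put the gate about 10 mm open at the start, outside the stated 0 to 8 mm. The travel measured against the stop gives about 3 mm at the start and about 58 mm at the halfway point, against the nominal 62 mm. That is between the 45 mm by which the rear balls have fallen and the 80 mm at which the front ones start to.

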